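Take the grease filter out of the worktop extractor

ROBOT

A 6-joint arm with a two-finger parallel gripper is mounted at the origin on a cart in front of the work surface, level with it; the furniture and walls round the work are solid. World frame = base frame: x ahead of the robot, y to its left, z up, the work surface at z = 0. Lengths are in mm, angles in rad, forces in N, time in s.
With the tool pointing down it reaches from about 350 to 775 mm from the base axis. Payload 7.3 kg.
Tool frame: the origin (TCP) lies at the very end of the fingers, on their centre line; the grasp point (between the pads) lies behind it (bot.grip_point_offset is the z of the grasp point in the tool frame, in mm); z points along the fingers, y is the line along which they close (so a half turn about z gives the same grasp; the last joint's range is limited). The gripper opens to 92 mm and grips with 3 to 60 N. Pads are 19 mm wide; open, the fingers measure 130 mm over their backs; the gripper's body (75 mm by 190 mm) begins 47 mm behind the grasp point.
Start: joints at [0.981, 0.342, 1.524, -0, 1.275, -0.146], TCP at [225.412, 474.17, 200.841] pointing down, gripper open.
Joint ranges: [-2.53, 2.53], [-0.77, 2.02], [0.04, 2.7], [-1, 4.14], [0.28, 2.66], [-3.11, 3.11]. Speed limits (rad/s): [2.57, 2.57, 3.14, 3.14, 3.14, 3.14].

INTERFACE

Orientations are given as [roll, pitch, yaw] about the fixed x, y, z axes, in that order (R = Rz(yaw) Ry(pitch) Rx(roll)).
In Python, from plant import bot gives the robot as it stands. The module is installed in compiled form; this text tells all that it offers.
- The arm moves only by the shell command python3 -m crank 'ROWS'. ROWS is JSON, a list that holds one entry, the list of rows, each a list of 5 numbers: the opening, from 0 (shut) to 1 (fully open), then the shift along the tool's x, y, z in cm, then the turn about the tool's z in degrees. In form: [[[claw, x, y, z, turn], ...]]. A call has exactly 10 rows; each row is the pose to reach, as a shift and turn from the pose commanded when the call began, along the tool's axes at that moment; what a row does not reach only later rows make up. A row lasts 1/10 s, in which the tool goes at most 50 mm and 8.59 degrees, less where a joint would pass 70% of its speed; a pose out of reach is approached as far as the arm can. A call with a gripper value outside its range is refused whole. The fingers move at their own pace and stop on an object; the grip force is fixed at half the most. Time passes only in rows, so rows that repeat a pose let the fingers close, or fill a call up. It gives the time, the measured TCP pose, the force, the opening and the grip force at its end, in the units of the state.
- bot.get_obs(): the state, without advancing time (a new reading comes with each control period).
- bot.capture(name): name is "side" or "top"; returns (picture, depth): 384x512x3 uint8, red, green, blue; 384x512 float32, mm along the optical axis (not along the pixel's ray), 0 where there is no reading.
- bot.calibration(name): a dict with "vertical_fov" (degrees; the focal length in pixels is half the picture's height over the tangent of half this angle, whatever the lens; pixels are square), "cx", "cy" (the principal point, pixels), "D" ([k1, k2, p1, p2, k3] as OpenCV has them; the pictures are not rectified), "rvec" (rotation vector, rad) and "tvec" (3), from world to camera coordinates, as OpenCV has them. Camera axes: x right, y down, z forward; pixel columns grow to the right and rows downward; lengths in mm; the calibration is good to about 2 mm. A picture is of the moment at which its call begins. calibration takes no time and is no camera call.
- bot.close_job(): hands the job in; it is judged then, once.
The state is a dict: "time": time; "joint_positions": joint angles; "dq": joint speeds; "tau": joint torques, N m; "tool_pos": TCP position; "tcp_rot": TCP orientation; "contact_force": force on the tool from outside, world axes, zero at the start; "moment": the same for the moment, N m; "grip_width": finger opening in mm; "finger_force": force on a finger pad.
Only numpy, scipy, OpenCV 4.12 (cv2) and the standard library are available. Lean on these libraries where they do the work, as an engineer would, in place of code of your own. Each camera call takes 0.05 s, during which the arm holds its last target. There are 200 camera calls.

TASK

Take the blue key from its wooden stand, turn the orange slotted screw of the white worktop extractor anticlockwise with it as far as it goes, and stand the key back upright in its stand. Then lift the grease filter straight out by its black handle and finish while holding it level and still, at least 10 cm above its seat and over the extractor so that it drips back in; leave the other things on the worktop alone.

Things in the scene. Friction and masses are not known exactly. Their poses are not given: they have to be found in the camera images.
- crossing (a point): fixed point in the air in front of the wall cabinet, world (0.43, -0.06, 0.20) m. The cabinet above the back of the worktop has its doors at x=0.60 m, underside 0.46 m up; two upright bar handles at y=-0.04 and -0.08 m stand out to x=0.56 m from 0.53 m up. To keep wrist and forearm clear of them, cross from side to side no farther out than about here (x=0.40 m is safe).
- extractor: white low housing, fixed to the worktop, 190 (its x) x 260 (its y) x 46 mm high, with dark control strip on the front (-x) side. Origin: centre of its underside. In its top is a recess 155 x 225 mm in which the filter lies on a ledge 38 mm above the worktop, top flush with the rim, about 2.5 mm of play all round. The orange screw stands at x=0, y=+60 mm of its frame.
- fastener (a joint): turn of the captive orange quarter-turn screw, 0 locked (wings over the filter) to 1.2 rad unlocked (wings lengthways over the filter's hole), growing anticlockwise seen from above; it stays where it is left, friction about 0.08 N m, hard stops at 0 and 1.2. It starts at 0 to 0.15. From about 1.0 rad the wings pass the filter's hole.
- fastener_slot (a point): centre of the floor of the slot in the orange screw head, 53.5 mm above the worktop. z up along the screw; its x axis runs along the slot and along the wings (56 mm tip to tip, 12 mm wide) and turns with the screw (it lies along the extractor's x at 1.2 rad). Slot 7 mm wide, 8 mm deep, open at both ends, head about 25 mm across, its rim 8 mm above this point.
- filter: loose aluminium filter cassette, 150 (its x) x 220 (its y) mm plate 8 mm thick, about 0.45 kg, with dark mesh block reaching 20 mm below and a black bow handle on top. Origin: centre of the plate's underside, z up, seated 38 mm above the worktop, parallel to the extractor's frame. The screw head comes up through a hole 64 (x) x 32 (y) mm at y=+60 mm.
- filter_handle (a point): centre of the black handle bar of the filter, 46 mm above the plate's underside, close above the centre of mass: bar 14 x 14 mm thick, 84 mm long along the filter's y, so the fingers close along the filter's x; 31 mm free height under the bar, between the posts.
- key: blue-handled slot key standing blade down in its stand, 117 mm tall, 0.12 kg. Origin: centre of the blade's lower edge, z up along the shaft. Blade 20 mm wide along its x, 3.4 mm thick, 10 mm high; round shaft 19 mm thick up to z=60 mm; round flange 40 mm wide at z=60 to 66 mm; handle block z=65 to 117 mm, 40 mm along x and 22 mm along y, with flat sides to grip along y.
- key_grip (a point): point in the middle of the key's handle, 92 mm above the lower edge of the blade, on its axis, same axes as the key.
- stand: fixed wooden block 80 x 80 x 75 mm with one round hole 26 mm wide in its top centre, where the key stands with its flange resting on the block (blade edge then 15 mm above the worktop; the hole is 68 mm deep). Origin: centre of its underside.
- mug: white mug with coloured diamonds, 105 mm tall; a loose bystander, origin at the centre of its underside
- lemon: lemon; a loose bystander, origin at the centre of its underside
- onion: brown onion; a loose bystander, origin at the centre of its underside
- tin: short food tin, 58 mm tall; a loose bystander, origin at the centre of its underside
- red_jar: spice jar with red cap, 106 mm tall; a loose bystander, origin at the centre of its underside
- green_jar: spice jar with black cap, 105 mm tall; a loose bystander, origin at the centre of its underside
- timer: red and white egg timer, 58 mm tall; a loose bystander, origin at the centre of its underside
Not all that is in view belongs to the job. Of the things that look like the key, the larger one is meant.

How it is judged:
By the outcome, as a careful person would: the job done as asked, in the order asked, and still so for the second after the job is handed in, while the arm keeps its last pose, push and grip.
It also fails if it takes over 67 s, if anything falls off the work surface, if the arm or the gripper's body presses on something with over 40 N, if the wrist force passes 120 N, or if a joint passes its speed limit or range.

## Working session

There is one attempt and no reset: what is moved stays moved. The work goes in short steps, Python scripts to look and compute and a shell command to move; the robot and the scene stay as the last step left them, time stands still between calls to the robot, and variables do not carry over. Pictures are saved under pics/ and viewed, at most 13 in all, crops included, and the job is handed in when it is done.

```bash
mkdir -p pics
python3 - <<'E'
from plant import bot
import cv2
print(bot.get_obs()); print(bot.grip_point_offset)
for n in("side","top"):
    p,d=bot.capture(n); cv2.imwrite(f"pics/{n}0.png",p[:,:,::-1]); import numpy as np; np.savez(f"{n}0.npz",p=p,d=d)
    print(n,bot.calibration(n))
E
```

```text
{'time': 0.0, 'joint_positions': array([ 9.81000358e-01,  3.42735256e-01,  1.52500303e+00,  3.41361512e-06,
        1.27534783e+00, -1.46013014e-01]), 'dq': array([-3.39701097e-04,  2.12537611e-04,  3.37035971e-04,  7.91628782e-05,
        4.86869267e-04,  1.77579969e-04]), 'tau': array([-4.01893567e-04, -4.31257474e+01, -2.44214487e+01,  7.16383453e-02,
        5.61140198e-02, -9.95096025e-05]), 'tool_pos': array([225.16069171, 473.79700892, 200.1433438 ]), 'tcp_rot': array([-3.14011555e+00, -2.20521133e-04,  2.69780854e+00]), 'contact_force': array([-0.41081175,  0.16893663, -0.3593596 ]), 'moment': array([-0.0204255 ,  0.01245694, -0.01151588]), 'finger_force': 0.0, 'grip_width': 91.93695275085666}
-18.8
side {'vertical_fov': 51.53815067557321, 'cx': 264.660937193717, 'cy': 197.2367325754588, 'D': array([0.00815926, 0.        , 0.        , 0.        , 0.        ]), 'rvec': array([ 0.29129685, -2.66732252,  1.40042331]), 'tvec': array([ 493.40792514,  227.28364954, 1231.60859522])}
top {'vertical_fov': 47.2196787296533, 'cx': 255.23737198914256, 'cy': 190.4773674059058, 'D': array([0.02890724, 0.        , 0.        , 0.        , 0.        ]), 'rvec': array([ 2.05474977, -1.6559935 ,  0.47669629]), 'tvec': array([-175.87231302,  512.29404912, 1424.07162389])}
```

View pics/top0.png

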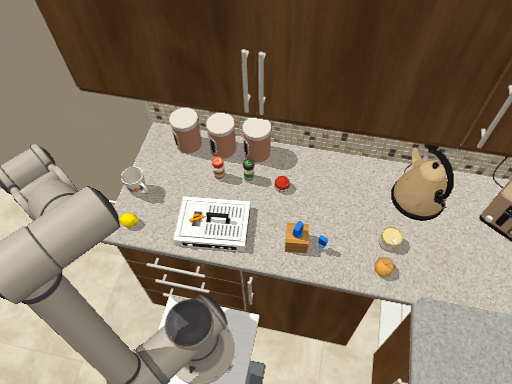

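View pics/side0.png

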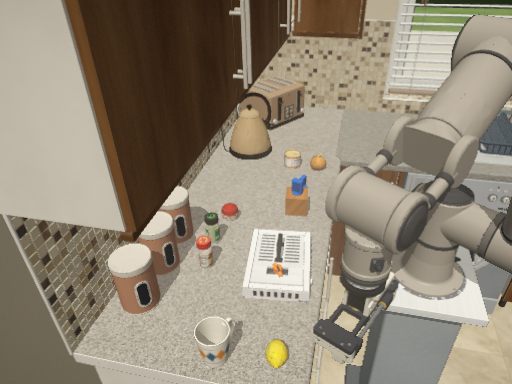

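The top view shows the extractor around (213,223), its black handle and orange screw at (197,217), the stand at (297,238) with the blue key at (299,229), and a small blue decoy at (323,241). The side view shows the stand at (297,200), key (299,185), extractor (280,265) and screw (278,270).

```bash
cat > h.py <<'E'
import numpy as np,cv2
from plant import bot
def cam(n):
    c=bot.calibration(n); f=192/np.tan(np.radians(c["vertical_fov"]/2))
    K=np.array([[f,0,c["cx"]],[0,f,c["cy"]],[0,0,1]]); return K,c["D"],cv2.Rodrigues(c["rvec"])[0],c["tvec"].ravel()
def rays(n,uv):
    K,D,R,t=cam(n); q=cv2.undistortPoints(np.float64(uv).reshape(-1,1,2),K,D)[:,0]
    return -R.T@t, np.c_[q,np.ones(len(q))]@R      # per unit optical depth
def plane(n,uv,z):
    o,d=rays(n,uv); return o+d*((z-o[2])/d[:,2])[:,None]
def proj(n,P):
    K,D,R,t=cam(n); return cv2.projectPoints(np.float64(P).reshape(-1,1,3),cv2.Rodrigues(R)[0],t,K,D)[0][:,0]
def cloud(n,d):
    v,u=np.mgrid[:384,:512]; o,r=rays(n,np.c_[u.ravel(),v.ravel()]); P=o+r*d.reshape(-1,1); P[d.ravel()==0]=np.nan
    return P.reshape(384,512,3)
def tri(uva,uvb,a="side",b="top"):
    o1,d1=rays(a,[uva]);o2,d2=rays(b,[uvb]);d1=d1[0];d2=d2[0]
    s=np.linalg.lstsq(np.c_[d1,-d2],o2-o1,rcond=None)[0]; p,q=o1+s[0]*d1,o2+s[1]*d2
    return (p+q)/2,np.linalg.norm(p-q)
def hsv(p): return cv2.cvtColor(p,cv2.COLOR_RGB2HSV)
E
python3 - <<'E'
from h import *
for n in("side","top"):
    z=np.load(n+"0.npz");p,d=z["p"],z["d"];H=hsv(p);C=cloud(n,d)
    blue=((H[...,0]>100)&(H[...,0]<130)&(H[...,1]>130)&(H[...,2]>60)).astype(np.uint8)
    k,l,s,c=cv2.connectedComponentsWithStats(blue)
    for i in range(1,k):
        if s[i,4]>12: P=C[l==i];print(n,"blue",s[i],c[i].round(1),np.nanmedian(P,0).round(),"z",np.nanpercentile(P[:,2],[2,98]).round())
    org=((H[...,0]>5)&(H[...,0]<20)&(H[...,1]>200)&(H[...,2]>150)).astype(np.uint8)
    k,l,s,c=cv2.connectedComponentsWithStats(org)
    for i in range(1,k):
        if s[i,4]>12: P=C[l==i];print(n,"or",s[i],c[i].round(1),np.nanmedian(P,0).round(),"z",np.nanpercentile(P[:,2],[2,98]).round())
    # elevated regions
    for nm,(x0,x1,y0,y1),(a,b) in(("ext",(250,700,-120,400),(40,50)),("stand",(300,650,-400,-20),(69,80))):
        m=(C[...,0]>x0)&(C[...,0]<x1)&(C[...,1]>y0)&(C[...,1]<y1)&(C[...,2]>a)&(C[...,2]<b)
        k,l,s,c=cv2.connectedComponentsWithStats(m.astype(np.uint8))
        for i in range(1,k):
            if s[i,4]>60:
                r=cv2.minAreaRect(np.float32(C[l==i][:,:2])); print(n,nm,s[i],np.nanmedian(C[l==i],0).round(),np.round(r[0]),np.round(r[1]),r[2])
z0=np.load("top0.npz")["p"][175:265,165:345]; z1=np.load("side0.npz")["p"][165:310,225:345]
a=cv2.resize(z0,None,fx=4,fy=4,interpolation=cv2.INTER_CUBIC);cv2.imwrite("pics/t1.png",a[:,:,::-1])
a=cv2.resize(z1,None,fx=4,fy=4,interpolation=cv2.INTER_CUBIC);cv2.imwrite("pics/s1.png",a[:,:,::-1])
E
```

```text
side blue [293 176  13   9  60] [298.5 179.8] [ 435. -235.  130.] z [ 86. 134.]
side blue [293 186   8   9  30] [297.  191.7] [ 435. -225.   83.] z [ 78. 112.]
side ext [ 242  229   69   64 3324] [438. 101.  46.] [443.  82.] [190. 266.] 6.831203460693359
side ext [268 339  18  13  83] [385. 385.  46.] [387. 384.] [44. 32.] 0.39566078782081604
side stand [285 187  23  15 216] [ 437. -219.   75.] [ 439. -233.] [79. 86.] 7.393685817718506
top blue [293 221  10  17 125] [297.9 229.9] [ 430. -238.  123.] z [ 77. 137.]
top blue [318 235  10  12  80] [322.2 241. ] [ 427. -327.   81.] z [46. 94.]
top or [190 214  14   8  45] [196.5 217.5] [438. 138.  57.] z [47. 66.]
top ext [ 174  196   76   51 2451] [436.  72.  45.] [446.  80.] [195. 260.] 6.7121782302856445
top stand [286 223  23  22 318] [ 429. -235.   75.] [ 441. -237.] [83. 80.] 6.500434398651123
```

View pics/t1.png

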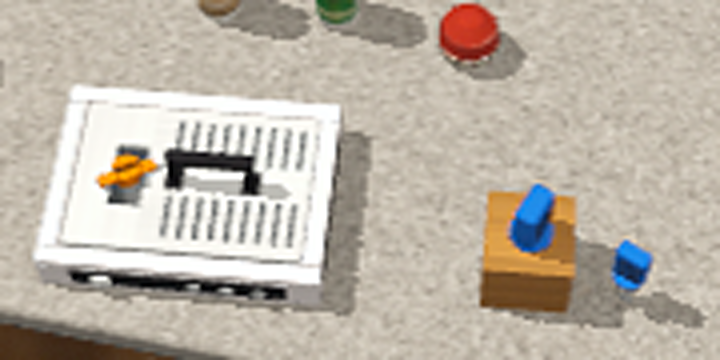

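View pics/s1.png

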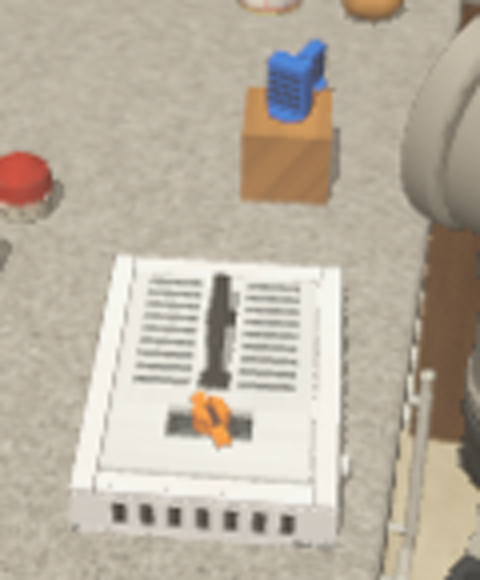

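The crops show the extractor with the orange wings at crop (128,172), slanting up to the right, the handle bar from (170,160) to (258,170), and the key on its stand at (535,215). The decoy is separate at (632,265), and it also appears behind the key in the side view.

Run:
```python
from h import *
def line(P):
    c=P.mean(0);u,s,v=np.linalg.svd(P-c);return c,np.degrees(np.arctan2(v[0,1],v[0,0])),s/np.sqrt(len(P))
for n in("side","top"):
    z=np.load(n+"0.npz");p,d=z["p"],z["d"];H=hsv(p);C=cloud(n,d)
    blue=(H[...,0]>100)&(H[...,0]<130)&(H[...,1]>130)&(H[...,2]>60)
    m=blue&(C[...,1]>-290)&(C[...,1]<-180)
    P=C[m]; print(n,"key"); 
    vs,us=np.nonzero(m)
    for v,u in zip(vs,us): print((u,v),C[v,u].round().astype(int).tolist(),H[v,u,2],end=";")
    print()
    m=(H[...,0]>5)&(H[...,0]<24)&(H[...,1]>170)&(H[...,2]>130)&(C[...,1]>90)&(C[...,1]<190)&(C[...,0]>390)&(C[...,0]<490)
    uv=np.argwhere(m)[:,::-1]
    for zz in(52,58): print("screw",len(uv),[np.round(q,1) for q in line(plane(n,uv,zz)[:,:2])])
    print("depth z",np.nanmedian(C[m],0))
    # handle: dark & high
    m=(H[...,2]<70)&(C[...,2]>66)&(C[...,2]<100)&(C[...,0]>380)&(C[...,0]<500)&(C[...,1]>-20)&(C[...,1]<130)
    uv=np.argwhere(m)[:,::-1];Q=plane(n,uv,84+6)[:,:2]; print("handle",len(uv),[np.round(q,1) for q in line(Q)],np.ptp(Q,0))
    # rim: white top plane outline of extractor
    m=((C[...,2]>43)&(C[...,2]<62)&(C[...,0]>320)&(C[...,0]<560)&(C[...,1]>-80)&(C[...,1]<240)).astype(np.uint8)
    m=cv2.morphologyEx(m,cv2.MORPH_CLOSE,np.ones((9,9)))
    k=max(cv2.findContours(m,0,2)[0],key=cv2.contourArea)[:,0]
    print("rect",cv2.minAreaRect(np.float32(plane(n,k,46)[:,:2])))
```

```text
side key
(np.int64(294), np.int64(178)) [451, -242, 134] 210;(np.int64(295), np.int64(178)) [448, -246, 131] 216;(np.int64(296), np.int64(178)) [444, -247, 132] 198;(np.int64(293), np.int64(179)) [453, -235, 133] 213;(np.int64(294), np.int64(179)) [450, -239, 132] 214;(np.int64(295), np.int64(179)) [446, -235, 134] 213;(np.int64(296), np.int64(179)) [443, -237, 133] 212;(np.int64(297), np.int64(179)) [439, -238, 133] 211;(np.int64(298), np.int64(179)) [436, -240, 133] 216;(np.int64(299), np.int64(179)) [433, -245, 130] 201;(np.int64(293), np.int64(180)) [452, -229, 133] 204;(np.int64(294), np.int64(180)) [449, -229, 133] 208;(np.int64(295), np.int64(180)) [446, -233, 131] 213;(np.int64(296), np.int64(180)) [442, -232, 132] 214;(np.int64(297), np.int64(180)) [439, -237, 130] 214;(np.int64(298), np.int64(180)) [435, -235, 131] 213;(np.int64(299), np.int64(180)) [432, -237, 131] 213;(np.int64(300), np.int64(180)) [428, -233, 134] 212;(np.int64(301), np.int64(180)) [425, -237, 132] 216;(np.int64(302), np.int64(180)) [421, -240, 130] 196;(np.int64(293), np.int64(181)) [452, -229, 129] 177
[... 3198 characters left out ...]
     ~~~~^^^^^^
  File "h.py", line 7, in rays
    K,D,R,t=cam(n); q=cv2.undistortPoints(np.float64(uv).reshape(-1,1,2),K,D)[:,0]
                      ~~~~~~~~~~~~~~~~~~~^^^^^^^^^^^^^^^^^^^^^^^^^^^^^^^^^^^^
cv2.error: OpenCV(4.12.0) /io/opencv/modules/calib3d/src/undistort.dispatch.cpp:347: error: (-215:Assertion failed) CV_IS_MAT(_src) && CV_IS_MAT(_dst) && (_src->rows == 1 || _src->cols == 1) && (_dst->rows == 1 || _dst->cols == 1) && _src->cols + _src->rows - 1 == _dst->rows + _dst->cols - 1 && (CV_MAT_TYPE(_src->type) == CV_32FC2 || CV_MAT_TYPE(_src->type) == CV_64FC2) && (CV_MAT_TYPE(_dst->type) == CV_32FC2 || CV_MAT_TYPE(_dst->type) == CV_64FC2) in function 'cvUndistortPointsInternal'
```

Run:
```python
from h import *
def line(P):
    c=P.mean(0);u,s,v=np.linalg.svd(P-c);return c.round(1),np.degrees(np.arctan2(v[0,1],v[0,0])).round(1),(s/np.sqrt(len(P))*np.sqrt(12)).round(1)
for n in("side","top"):
    z=np.load(n+"0.npz");p,d=z["p"],z["d"];H=hsv(p);C=cloud(n,d)
    print("##",n)
    blue=(H[...,0]>95)&(H[...,0]<135)&(H[...,1]>90)&(C[...,1]>-290)&(C[...,1]<-180)
    m=blue&(C[...,2]>127); uv=np.argwhere(m)[:,::-1]; Q=plane(n,uv,132)[:,:2]
    print("keytop",len(uv),line(Q),cv2.minAreaRect(np.float32(Q)))
    m=blue&(C[...,2]>90)&(C[...,2]<124); print("keyside",m.sum(),line(C[m][:,:2]))
    m=blue&(C[...,2]<85);print("flange",line(plane(n,np.argwhere(m)[:,::-1],81)[:,:2]))
    m=(H[...,0]>3)&(H[...,0]<26)&(H[...,1]>120)&(C[...,2]>68)&(C[...,2]<80)&(C[...,1]<-150)&(C[...,1]>-320)|(blue&(C[...,2]<118)&(C[...,2]>0))
    r=cv2.minAreaRect(np.float32(plane(n,np.argwhere(m)[:,::-1],75)[:,:2])); print("stand",r)
    sc=(H[...,0]>4)&(H[...,0]<26)&(H[...,1]>150)&(H[...,2]>90)&(C[...,1]>90)&(C[...,1]<190)&(C[...,0]>390)&(C[...,0]<490)
    uv=np.argwhere(sc)[:,::-1]; print("screw",len(uv),line(plane(n,uv,52)[:,:2]),"head",C[sc&(C[...,2]>58)].mean(0).round(1))
    m=(H[...,2]<90)&(C[...,2]>70)&(C[...,2]<100)&(C[...,0]>380)&(C[...,0]<500)&(C[...,1]>-20)&(C[...,1]<130)
    uv=np.argwhere(m)[:,::-1]
    print("handle",len(uv),line(C[m][:,:2]),C[m][:,2].mean(),len(uv) and line(plane(n,uv,89)[:,:2]))
    m=((C[...,2]>43)&(C[...,2]<95)&(C[...,0]>320)&(C[...,0]<560)&(C[...,1]>-80)&(C[...,1]<240)).astype(np.uint8)
    m=cv2.morphologyEx(m,cv2.MORPH_CLOSE,np.ones((9,9)))
    k=max(cv2.findContours(m,0,2)[0],key=cv2.contourArea)[:,0]
    print("rect",cv2.minAreaRect(np.float32(plane(n,k,46)[:,:2])))
```

```text
## side
keytop 39 (array([ 437.8, -231.3]), np.float64(162.6), array([38.9, 24.6])) ((436.4712219238281, -231.42066955566406), (24.91419219970703, 37.406036376953125), 76.1702651977539)
keyside 74 (array([ 435.5, -226.5]), np.float64(170.2), array([39.7, 13.9]))
flange (array([ 439.1, -226.6]), np.float64(161.6), array([36. , 17.1]))
stand ((439.3918762207031, -242.69143676757812), (75.95767974853516, 118.79391479492188), 7.826476573944092)
screw 62 (array([434.9, 139.9]), np.float64(117.1), array([46.6, 22.5])) head [435.5 142.8  61.5]
handle 0 (array([nan, nan]), np.float64(0.0), array([], dtype=float64)) nan 0
rect ((442.5314025878906, 83.99434661865234), (188.9150390625, 263.0711975097656), 6.934284687042236)
## top
keytop 51 (array([ 439. , -236.9]), np.float64(162.7), array([38.9, 20.1])) ((438.19830322265625, -238.2156524658203), (21.31221580505371, 39.60426330566406), 69.94461822509766)
keyside 36 (array([ 425.6, -236.5]), np.float64(125.7), array([30.7, 17.5]))
flange (array([ 435.2, -241.5]), np.float64(-172.2), array([48., 38.]))
stand ((439.10833740234375, -235.9708251953125), (83.58035278320312, 78.03772735595703), 8.74137020111084)
screw 67 (array([439.2, 140.6]), np.float64(129.4), array([42.1, 27.1])) head [437.8 141.2  61.8]
handle 88 (array([445.7,  60.2]), np.float64(-83.5), array([83.8, 13.8])) 87.7148316724831 (array([445.1,  59.9]), np.float64(-84.4), array([83.9, 19. ]))
rect ((443.8310241699219, 80.08004760742188), (191.958740234375, 259.2135009765625), 6.950470447540283)<stdin>:3: RuntimeWarning: Mean of empty slice.
  ret = um.true_divide(
<stdin>:18: RuntimeWarning: Mean of empty slice.
  ret = ret.dtype.type(ret / rcount)
```

```bash
cat >> h.py <<'E'
def shift(a,b):
    """poses (x,y,z mm,yaw deg), tool down -> cm along tool x,y,z and turn deg"""
    c,s=np.cos(np.radians(a[3])),np.sin(np.radians(a[3])); d=np.subtract(b,a)
    return np.round([(c*d[0]+s*d[1])/10,(s*d[0]-c*d[1])/10,-d[2]/10,-d[3]],2)
def after(a,m):
    c,s=np.cos(np.radians(a[3])),np.sin(np.radians(a[3])); x,y,z,t=m
    return [round(q,2) for q in(a[0]+10*(c*x+s*y),a[1]+10*(s*x-c*y),a[2]-10*z,a[3]-t)]
E
python3 - <<'E'
from h import *
a=(225.4,474.2,200.8,154.57);b=(400,100,200,162.57);print(shift(a,b))
print(shift(b,(438.5,-235.5,180,162.57)))
E
```

```text
[-31.84 -26.3    0.08  -8.  ]
[-13.72 -30.86   2.    -0.  ]
```

```bash
python3 -m crank '[[[1,-1.6,-1.3,0,-0.4],[1,-5.2,-4.3,0,-1.3],[1,-9.1,-7.5,0,-2.3],[1,-13,-10.7,0,-3.3],[1,-16.9,-13.9,0,-4.3],[1,-20.8,-17.2,0,-5.3],[1,-24.6,-20.4,0,-6.3],[1,-28.3,-23.4,0,-7.2],[1,-31,-25.6,0.1,-7.8],[1,-31.8,-26.3,0.1,-8]]]'; python3 -m crank '[[[1,-0.7,-1.5,0.1,0],[1,-2.2,-5,0.3,0],[1,-3.8,-8.6,0.5,0],[1,-5.5,-12.4,0.8,0],[1,-7.2,-16.2,1.1,0],[1,-8.9,-20,1.4,0],[1,-10.5,-23.8,1.6,0],[1,-12.2,-27.4,1.8,0],[1,-13.3,-30,2,0],[1,-13.7,-30.9,2,0]]]'
```

```text
time: 1.1
tool_pos: [400.6, 97.4, 199.5]
tcp_rot: [-3.141, -0.0, 2.834]
contact_force: [-0.5, -0.6, 0.2]
grip_width: 92.1
finger_force: 0.0
time: 2.1
tool_pos: [437.9, -237.3, 179.0]
tcp_rot: [3.141, -0.001, 2.835]
contact_force: [0.4, 0.6, -0.6]
grip_width: 91.7
finger_force: 0.0
```

```bash
python3 - <<'E'
from h import *
a=after((225.4,474.2,200.8,154.57),(-31.8,-26.3,.1,-8));a=after(a,(-13.7,-30.9,2,0));print(a)
o=bot.get_obs();print(o["tool_pos"],np.degrees(o["tcp_rot"]),o["joint_positions"].round(2),o["contact_force"])
for n in("side","top"):
    p,d=bot.capture(n);np.savez(n+"1.npz",p=p,d=d)
    g=proj(n,[o["tool_pos"]])[0];print(n,g)
    u,v=g.astype(int); k=p[max(v-50,0):v+50,max(u-60,0):u+60];cv2.imwrite(f"pics/{n}1.png",cv2.resize(k,None,fx=4,fy=4,interpolation=2)[:,:,::-1])
E
python3 -c "
import cv2,numpy as np
a,b=[cv2.imread(f'pics/{n}1.png') for n in('side','top')]
cv2.imwrite('pics/m1.png',cv2.resize(np.hstack([a,b]),(800,333)))"
```

```text
[np.float64(437.8), np.float64(-235.72), 179.8, 162.57]
[ 437.87115134 -237.30515335  179.03574789] [ 1.79980644e+02 -5.45132564e-02  1.62456734e+02] [-0.65  0.31  1.63 -0.    1.2  -1.92] [ 0.39701704  0.61592175 -0.61626584]
side [297.82473036 168.14135248]
top [299.2828908  219.33446295]
```

View pics/m1.png

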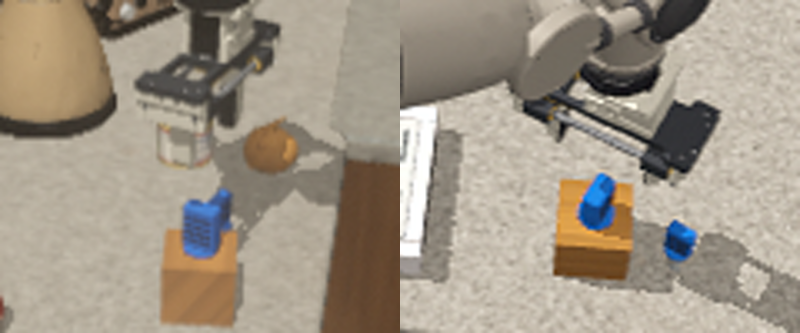

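Gripper is straddling the key: in the top panel the fingers are at (560,130) and (655,175) with the key at (597,200) below. I'll descend and grip.

```bash
python3 -m crank '[[[1,0,0,0.5,0],[1,0,0,1.7,0],[1,0,0,3,0],[1,0,0,4.5,0],[1,0,0,6,0],[1,0,0,7.3,0],[1,0,0,8.3,0],[1,0,0,8.9,0],[1,0,0,9.1,0],[1,0,0,9.1,0]]]'; python3 -m crank '[[[0,0,0,0,0],[0,0,0,0,0],[0,0,0,0,0],[0,0,0,0,0],[0,0,0,0,0],[0,0,0,0,0],[0,0,0,0,0],[0,0,0,0,0],[0,0,0,0,0],[0,0,0,0,0]]]'
```

```text
time: 3.2
tool_pos: [438.0, -235.5, 88.9]
tcp_rot: [3.142, 0.0, 2.838]
contact_force: [0.4, -0.7, 0.3]
grip_width: 91.9
finger_force: 0.0
time: 4.2
tool_pos: [437.8, -235.7, 88.8]
tcp_rot: [3.141, -0.0, 2.837]
contact_force: [-0.3, 1.1, -0.3]
grip_width: 21.9
finger_force: 29.8
```

```bash
python3 -m crank '[[[0,0,0,-0.5,0],[0,0,0,-1.8,0],[0,0,0,-3.5,0],[0,0,0,-5.3,0],[0,0,0,-7.1,0],[0,0,0,-8.9,0],[0,0,0,-10.4,0],[0,0,0,-11.4,0],[0,0,0,-11.8,0],[0,0,0,-11.8,0]]]'
python3 - <<'E'
from h import *
a=after((437.8,-235.72,179.8,162.57),(0,0,9.1-11.8,0)); b=(400,-50,207,140)
print(a,shift(a,b));
for n in("side","top"):
    z=np.load(n+"0.npz");p,d=z["p"],z["d"];H=hsv(p);C=cloud(n,d)
    sc=(H[...,0]>4)&(H[...,0]<26)&(H[...,1]>150)&(H[...,2]>90)&(C[...,1]>90)&(C[...,1]<190)&(C[...,0]>390)&(C[...,0]<490)
    P=C[sc];c=np.array([436.5,141.3]); r=P[:,:2]-c; far=np.hypot(*r.T)>15; print(n,np.percentile(P[:,2],[5,25,50,75,95]).round(),"far z",np.median(P[far,2]))
    for zz in (49,54):
        Q=plane(n,np.argwhere(sc)[:,::-1],zz)[:,:2][far]-c
        A=np.degrees(np.arctan2(Q[:,1],Q[:,0]));s=Q[:,1]>0
        print(zz,"tips",Q[s].mean(0).round(1),Q[~s].mean(0).round(1),s.sum(),(~s).sum(),"axis",np.degrees(np.arctan2(*(Q[s].mean(0)-Q[~s].mean(0))[::-1])).round(1),"mid",((Q[s].mean(0)+Q[~s].mean(0))/2+c).round(1))
E
```

```text
time: 5.2
tool_pos: [437.9, -235.8, 207.0]
tcp_rot: [-3.142, 0.0, 2.837]
contact_force: [-0.5, -1.0, -2.2]
grip_width: 22.0
finger_force: 29.8
[np.float64(437.8), np.float64(-235.72), 206.8, 162.57] [ 9.170e+00  1.659e+01 -2.000e-02  2.257e+01]
side [51. 54. 57. 61. 64.] far z 53.26700597709714
49 tips [-10.9  12.7] [ 11.1 -22.6] 11 6 axis 122.0 mid [436.6 136.3]
54 tips [-11.8  17.5] [ 10.1 -17.6] 11 6 axis 122.0 mid [435.6 141.3]
top [47. 52. 57. 60. 65.] far z 52.32028922013012
49 tips [-8.4 17.2] [ 14.6 -14. ] 8 12 axis 126.4 mid [439.6 142.9]
54 tips [-11.   15.7] [ 11.9 -15.4] 8 12 axis 126.4 mid [437.  141.5]
```

```bash
python3 -m crank '[[[0,0.4,0.8,0,1],[0,1.4,2.5,0,3.3],[0,2.7,4.8,0,6.5],[0,4.1,7.3,0,10],[0,5.4,9.8,0,13.3],[0,6.6,12,0,16.3],[0,7.8,14.1,0,19.2],[0,8.6,15.6,0,21.2],[0,9.1,16.4,0,22.3],[0,9.2,16.6,0,22.6]]]'
python3 - <<'E'
from h import *
a=after((437.8,-235.72,206.8,162.57),(9.2,16.6,0,22.6)); b=(436.4,141.4,165,124)
print(a,shift(a,b))
E
```

```text
time: 6.2
tool_pos: [399.0, -48.8, 206.2]
tcp_rot: [-3.141, -0.002, 2.444]
contact_force: [-0.0, -0.6, -2.2]
grip_width: 21.6
finger_force: 29.8
[np.float64(399.75), np.float64(-49.78), 206.8, 139.97] [ 9.49 17.    4.18 15.97]
```

```bash
python3 -m crank '[[[0,0.4,0.8,0,0.7],[0,1.5,2.6,0,2.5],[0,2.9,5.1,0,5],[0,4.3,7.7,0,7.5],[0,5.7,10.3,0,10],[0,7,12.6,0,12],[0,8.1,14.6,0,14],[0,9,16.1,0.5,15.2],[0,9.4,16.8,2,15.8],[0,9.5,17,3.4,16]]]'; python3 -m crank '[[[0,0,0,0.4,0],[0,0,0,0.8,0],[0,0,0,0.8,0],[0,0,0,0.8,0],[0,0,0,0.8,0],[0,0,0,0.8,0],[0,0,0,0.8,0],[0,0,0,0.8,0],[0,0,0,0.8,0],[0,0,0,0.8,0]]]'
python3 - <<'E'
from h import *
a=after((399.75,-49.78,206.8,139.97),(9.5,17,4.2,16));print(a)
o=bot.get_obs();print(o["tool_pos"],np.degrees(o["tcp_rot"]))
w=[]
for n in("side","top"):
    p,d=bot.capture(n);np.savez(n+"2.npz",p=p,d=d)
    g=proj(n,[[436.4,141.4,90]])[0];u,v=g.round().astype(int);print(n,u,v)
    w.append(cv2.resize(p[v-40:v+40,u-40:u+40],None,fx=5,fy=5,interpolation=2))
cv2.imwrite("pics/m2.png",np.hstack(w)[:,:,::-1])
E
```

```text
time: 7.2
tool_pos: [436.6, 142.0, 171.8]
tcp_rot: [-3.141, -0.0, 2.165]
contact_force: [0.8, -0.0, -0.6]
grip_width: 21.9
finger_force: 29.8
time: 8.2
tool_pos: [436.4, 141.5, 164.8]
tcp_rot: [3.142, -0.0, 2.164]
contact_force: [-0.5, 0.5, -0.3]
grip_width: 21.8
finger_force: 29.8
[np.float64(436.35), np.float64(141.49), 164.8, 123.97]
[436.35178991 141.48583999 164.82925221] [ 1.79996551e+02 -2.84203196e-03  1.23976934e+02]
side 277 260
top 195 213
```

View pics/m2.png

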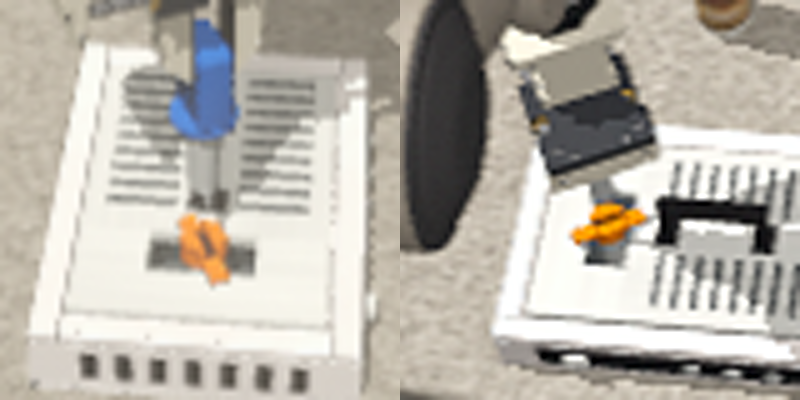

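The side panel shows the blue flange at (204,110), the grey shaft down to (209,205) and the orange head at (207,243). The top panel shows the shaft end close above the screw at (610,215). Next I'll compare both numerically with the prediction.

Run:
```python
from h import *
for n in("side","top"):
    z=np.load(n+"2.npz");p,d=z["p"],z["d"];H=hsv(p);C=cloud(n,d)
    q=proj(n,[[436.35,141.5,157-3],[436.35,141.5,110],[436.35,141.5,91],[436.4,141.4,61.5],[446.4,141.4,61.5]]);print(n,q.round(1).tolist())
    blue=(H[...,0]>95)&(H[...,0]<135)&(H[...,1]>90)&(C[...,1]>50)
    fl=blue&(C[...,2]<160)&(C[...,2]>140);uv=np.argwhere(fl)[:,::-1]
    if len(uv): print("flange px bbox",uv.min(0),uv.max(0)); 
    for zz in range(95,150,10):
        m=(C[...,2]>zz-5)&(C[...,2]<=zz+5)&(abs(C[...,0]-436)<25)&(abs(C[...,1]-141)<25)&~blue
        if m.sum()>3: P=C[m];uv=np.argwhere(m)[:,::-1];print(zz,len(P),P.mean(0).round(1),"x",np.ptp(P[:,0]).round(1),"px mid",((uv.min(0)+uv.max(0))/2),"pred",proj(n,[[436.35,141.5,zz]])[0].round(1))
    sc=(H[...,0]>4)&(H[...,0]<26)&(H[...,1]>150)&(H[...,2]>90)&(C[...,2]>57)&(abs(C[...,0]-436)<50)&(abs(C[...,1]-141)<50)
    uv=np.argwhere(sc)[:,::-1];print("head px",uv.mean(0),(uv.min(0)+uv.max(0))/2, "cast61.5",plane(n,uv,60.5).mean(0).round(1))
    w=p[int(q[3][1])-14:int(q[3][1])+14,int(q[3][0])-14:int(q[3][0])+14]
```

```text
side [[277.0, 243.1], [277.0, 254.7], [276.9, 259.6], [276.9, 267.0], [273.5, 266.5]]
flange px bbox [271 239] [284 247]
95 4 [434.1 144.4  92.6] x 4.1 px mid [277.5 260. ] pred [276.9 258.6]
105 17 [435.1 146.  105.2] x 17.0 px mid [277. 257.] pred [277. 256.]
115 19 [434.7 144.9 114.6] x 17.8 px mid [277. 254.] pred [277.  253.4]
125 20 [435.9 145.8 125.5] x 16.5 px mid [277.  251.5] pred [277.  250.8]
135 15 [435.3 144.8 134.4] x 16.7 px mid [277. 249.] pred [277.  248.2]
145 4 [436.5 148.2 141.4] x 8.4 px mid [276.5 248. ] pred [277.  245.5]
head px [277.42424242 267.84848485] [277.5 269. ] cast61.5 [434.3 143.5  60.5]
top [[192.2, 203.7], [193.9, 210.0], [194.6, 212.7], [195.6, 216.7], [196.4, 214.5]]
105 5 [432.9 135.4 105.4] x 5.1 px mid [195.  211.5] pred [194.1 210.7]
115 7 [432.4 134.4 114.3] x 11.9 px mid [195.  210.5] pred [193.7 209.3]
125 6 [431.3 133.7 124.9] x 10.8 px mid [195. 209.] pred [193.3 207.9]
head px [196.57142857 215.67857143] [196.5 205. ] cast61.5 [442.2 139.7  60.5]
```

```bash
python3 -m crank '[[[0,0,0,0.3,0],[0,0,0,0.9,0],[0,0,0,1.5,0],[0,0,0,2.1,0],[0,0,0,2.5,0],[0,0,0,2.7,0],[0,0,0,2.8,0],[0,0,0,2.9,0],[0,0,0,3,0],[0,0,0,3.1,0]]]'
```

```text
time: 9.3
tool_pos: [436.5, 141.5, 133.9]
tcp_rot: [3.141, 0.0, 2.164]
contact_force: [0.6, 0.3, -1.8]
grip_width: 22.0
finger_force: 29.8
```

```bash
python3 -m crank '[[[0,0,0,0.05,0],[0,0,0,0.1,0],[0,0,0,0.15,0],[0,0,0,0.2,0],[0,0,0,0.25,0],[0,0,0,0.3,0],[0,0,0,0.35,0],[0,0,0,0.4,0],[0,0,0,0.4,0],[0,0,0,0.4,0]]]'
```

```text
time: 10.3
tool_pos: [436.4, 141.5, 129.8]
tcp_rot: [3.142, -0.0, 2.164]
contact_force: [0.7, -1.0, -1.2]
grip_width: 21.8
finger_force: 29.8
```

```bash
python3 -m crank '[[[0,0,0,0.05,0],[0,0,0,0.1,0],[0,0,0,0.15,0],[0,0,0,0.18,0],[0,0,0,0.18,-1],[0,0,0,0.18,-3],[0,0,0,0.18,-6],[0,0,0,0.18,-9],[0,0,0,0.18,-12],[0,0,0,0.18,-14]]]'; python3 -c "
from plant import bot
o=bot.get_obs();print(o['contact_force'],o['moment'],o['tcp_rot'],o['joint_positions'])"
```

```text
time: 11.3
tool_pos: [436.4, 141.5, 128.0]
tcp_rot: [3.141, -0.0, 2.411]
contact_force: [0.3, -0.3, -1.7]
grip_width: 21.2
finger_force: 29.8
[ 0.26843062 -0.33394839 -1.72367528] [-0.0627537   0.02431277 -0.15779182] [ 3.14144413e+00 -3.80784945e-05  2.41069423e+00] [ 1.46128236e-01  3.01006576e-01  1.80738911e+00  1.44658737e-04
  1.03310713e+00 -6.93843744e-01]
```

```bash
python3 -m crank '[[[0,0,0,0,-3],[0,0,0,0,-8],[0,0,0,0,-13],[0,0,0,0,-18],[0,0,0,0,-23],[0,0,0,0,-28],[0,0,0,0,-33],[0,0,0,0,-38],[0,0,0,0,-43],[0,0,0,0,-47]]]'; python3 -c "
from plant import bot
o=bot.get_obs();print(o['contact_force'],o['moment'],o['tcp_rot'],o['grip_width'])"
```

```text
time: 12.3
tool_pos: [436.6, 141.3, 128.1]
tcp_rot: [-3.141, 0.0, -3.051]
contact_force: [1.0, -1.2, -2.4]
grip_width: 21.6
finger_force: 29.8
[ 0.95933132 -1.23750515 -2.37654872] [-0.15917395 -0.16643651 -0.11711592] [-3.14128841e+00  4.92388411e-04 -3.05071627e+00] 21.639246273084293
```

Turning cleanly at friction torque. I'll push on in small steps to the stop.

```bash
python3 -m crank '[[[0,0,0,0,-1],[0,0,0,0,-2],[0,0,0,0,-3],[0,0,0,0,-4],[0,0,0,0,-5],[0,0,0,0,-6],[0,0,0,0,-7],[0,0,0,0,-8],[0,0,0,0,-8],[0,0,0,0,-8]]]'; python3 -c "
from plant import bot
o=bot.get_obs();print(o['contact_force'],o['moment'],o['tcp_rot'],o['grip_width'])"
```

```text
time: 13.3
tool_pos: [436.5, 141.5, 128.1]
tcp_rot: [-3.142, 0.0, -2.915]
contact_force: [1.6, -1.5, -1.9]
grip_width: 21.8
finger_force: 29.8
[ 1.64337409 -1.49517234 -1.86478182] [-0.38984539 -0.32011019 -0.04335308] [-3.14155568e+00  2.72829675e-04 -2.91526024e+00] 21.752974259305454
```

```bash
python3 -m crank '[[[0,0,0,0,-1],[0,0,0,0,-2],[0,0,0,0,-3],[0,0,0,0,-4],[0,0,0,0,-5],[0,0,0,0,-5],[0,0,0,0,-5],[0,0,0,0,-5],[0,0,0,0,-5],[0,0,0,0,-5]]]'
python3 - <<'E'
from h import *
o=bot.get_obs();print(o['contact_force'],o['moment'],o['tcp_rot'],o['grip_width'])
p,d=bot.capture("side");np.savez("side3.npz",p=p,d=d)
cv2.imwrite("pics/s3.png",cv2.resize(p[225:300,235:325],None,fx=6,fy=6,interpolation=2)[:,:,::-1])
E
```

```text
time: 14.3
tool_pos: [436.4, 141.5, 128.0]
tcp_rot: [3.142, 0.0, -2.828]
contact_force: [2.3, -1.7, -1.1]
grip_width: 21.5
finger_force: 29.8
[ 2.2545592  -1.7241563  -1.09921703] [-0.45165407 -0.45499525 -0.09359952] [ 3.14155897e+00  1.69384735e-04 -2.82799165e+00] 21.535687350333248
```

View pics/s3.png

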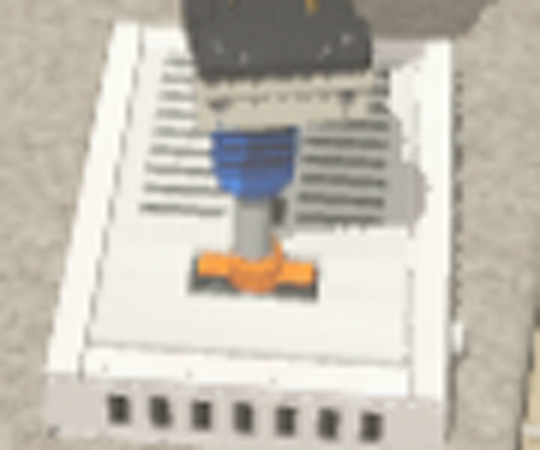

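The wings now run from (197,266) to (318,272), parallel to the dark hole and lying over it. I'll measure the angle.

Run:
```python
from h import *
p,d=bot.capture("top")
for n,(p,d) in{"side":(lambda z:(z["p"],z["d"]))(np.load("side3.npz")),"top":(p,d)}.items():
    H=hsv(p);C=cloud(n,d)
    sc=(H[...,0]>4)&(H[...,0]<26)&(H[...,1]>150)&(H[...,2]>90)&(C[...,1]>90)&(C[...,1]<190)&(C[...,0]>390)&(C[...,0]<490)
    Q=plane(n,np.argwhere(sc)[:,::-1],53)[:,:2]-[436.4,141.4]; r=Q@[.993,.12]
    for lo in(14,17):
        a,b=Q[r>lo],Q[r<-lo]
        if len(a) and len(b): print(n,lo,len(a),len(b),a.mean(0).round(1),b.mean(0).round(1),np.degrees(np.arctan2(*(a.mean(0)-b.mean(0))[::-1])).round(1))
```

```text
side 14 13 15 [19.8  4. ] [-21.3  -0.7] 6.4
side 17 10 12 [21.2  4.3] [-22.7  -1. ] 6.8
top 14 9 12 [60.2 40.1] [-20.9  -0.8] 26.7
top 17 9 11 [60.2 40.1] [-21.4  -1.5] 27.0
```

```bash
python3 -m crank '[[[0,0,0,0,-2],[0,0,0,0,-4],[0,0,0,0,-4],[0,0,0,0,-4],[0,0,0,0,-4],[0,0,0,0,-1],[0,0,0,0,3],[0,0,0,0,6],[0,0,0,0,8],[0,0,0,0,8]]]'; python3 -m crank '[[[0,0,0,-0.3,0],[0,0,0,-0.9,0],[0,0,0,-1.8,0],[0,0,0,-3,0],[0,0,0,-4.4,0],[0,0,0,-5.7,0],[0,0,0,-6.8,0],[0,0,0,-7.6,0],[0,0,0,-7.9,0],[0,0,0,-7.9,0]]]'
python3 - <<'E'
from h import *
a=[436.35,141.49,164.8-31-4-1.8+79,189.97]; print(a); b=(400,-50,a[2],175); print(shift(a,b)); print(bot.get_obs()["tool_pos"],bot.get_obs()["moment"])
for n in("side",):
    p,d=bot.capture(n);H=hsv(p);C=cloud(n,d)
    sc=(H[...,0]>4)&(H[...,0]<26)&(H[...,1]>150)&(H[...,2]>90)&(C[...,1]>90)&(C[...,1]<190)&(C[...,0]>390)&(C[...,0]<490)&(C[...,2]<75)
    Q=plane(n,np.argwhere(sc)[:,::-1],53)[:,:2]-[436.4,141.4]; r=Q@[.993,.12];a,b=Q[r>15],Q[r<-15]
    print(n,np.degrees(np.arctan2(*(a.mean(0)-b.mean(0))[::-1])).round(1))
E
```

```text
time: 15.4
tool_pos: [435.6, 141.8, 127.8]
tcp_rot: [3.141, -0.002, -2.968]
contact_force: [0.0, -0.3, -1.9]
grip_width: 21.8
finger_force: 29.8
time: 16.4
tool_pos: [436.5, 141.5, 207.3]
tcp_rot: [3.141, 0.001, -2.967]
contact_force: [0.6, -0.7, -2.2]
grip_width: 21.5
finger_force: 29.8
[436.35, 141.49, 207.0, 189.97]
[  6.9  -18.23  -0.    14.97]
[436.46514203 141.50683538 207.30874812] [0.05240053 0.03817072 0.01334825]
side 7.1
```

```bash
python3 -m crank '[[[0,0.3,-0.8,0,0.7],[0,1,-2.8,0,2.3],[0,2.1,-5.5,0,4.5],[0,3.1,-8.3,0,6.8],[0,4.2,-11.1,0,9],[0,5.1,-13.6,0,11],[0,5.9,-15.7,0,13],[0,6.5,-17.2,0,14],[0,6.8,-18,0,15],[0,6.9,-18.2,0,15]]]'
python3 - <<'E'
from h import *
a=after([436.35,141.49,207.0,189.97],(6.9,-18.2,0,15));print(a,shift(a,(437.8,-235.7,207,162.57)))
E
```

```text
time: 17.45
tool_pos: [399.6, -50.5, 206.7]
tcp_rot: [3.141, -0.001, 3.052]
contact_force: [-0.9, -0.6, -0.4]
grip_width: 21.7
finger_force: 29.8
[np.float64(399.9), np.float64(-49.71), 207.0, 174.97] [ -5.41 -18.2   -0.    12.4 ]
```

```bash
python3 -m crank '[[[0,-0.2,-0.8,0,0.5],[0,-0.8,-2.8,0,2],[0,-1.6,-5.5,0,3.7],[0,-2.5,-8.3,0,5.6],[0,-3.3,-11.1,0,7.5],[0,-4,-13.6,0,9.2],[0,-4.7,-15.7,0,10.7],[0,-5.1,-17.2,0,11.8],[0,-5.3,-18,0,12.3],[0,-5.4,-18.2,0,12.4]]]'; python3 -m crank '[[[0,0,0,0.5,0],[0,0,0,1.5,0],[0,0,0,2.6,0],[0,0,0,3.4,0],[0,0,0,3.9,0],[0,0,0,4,0],[0,0,0,4,0],[0,0,0,4,0],[0,0,0,4,0],[0,0,0,4,0]]]'
python3 - <<'E'
from h import *
a=after([399.9,-49.71,207.0,174.97],(-5.4,-18.2,4,12.4));o=bot.get_obs();print(a,o["tool_pos"]);t=a[:2]
w=[]
for n in("side","top"):
    p,d=bot.capture(n);H=hsv(p);C=cloud(n,d)
    blue=(H[...,0]>95)&(H[...,0]<135)&(H[...,1]>90)
    for zz in range(95,138,8):
        m=(C[...,2]>zz-4)&(C[...,2]<=zz+4)&(abs(C[...,0]-t[0])<25)&(abs(C[...,1]-t[1])<25)&~blue
        if m.sum()>3: P=C[m];uv=np.argwhere(m)[:,::-1];print(n,zz,len(P),P.mean(0).round(1),"px mid",((uv.min(0)+uv.max(0))/2),"pred",proj(n,[[*t,zz]])[0].round(1))
    g=proj(n,[[*t,90]])[0];u,v=g.round().astype(int); w.append(cv2.resize(p[v-40:v+40,u-40:u+40],None,fx=5,fy=5,interpolation=2))
cv2.imwrite("pics/m4.png",np.hstack(w)[:,:,::-1])
E
```

```text
time: 18.45
tool_pos: [437.8, -236.0, 206.8]
tcp_rot: [3.141, -0.001, 2.837]
contact_force: [0.7, -0.2, -0.3]
grip_width: 21.8
finger_force: 29.8
time: 19.45
tool_pos: [437.9, -235.9, 167.3]
tcp_rot: [-3.141, 0.001, 2.837]
contact_force: [0.6, 0.2, -0.3]
grip_width: 21.9
finger_force: 29.8
[np.float64(437.73), np.float64(-235.74), 167.0, 162.57] [ 437.8966608  -235.85074295  167.25775849]
side 95 6 [ 439.  -236.    95.3] px mid [297. 188.] pred [297.  188.3]
side 103 7 [ 435.8 -232.1  102.6] px mid [297. 187.] pred [297.1 186.5]
side 111 9 [ 437.4 -230.6  111.2] px mid [297. 185.] pred [297.1 184.6]
side 119 8 [ 437.1 -230.1  118.3] px mid [297. 184.] pred [297.2 182.7]
side 127 11 [ 437.5 -229.7  126.7] px mid [297. 182.] pred [297.3 180.9]
side 135 9 [ 438.1 -230.   135.1] px mid [297. 180.] pred [297.4 179. ]
top 103 4 [ 433.1 -235.2  103.8] px mid [297. 231.] pred [297.4 230. ]
top 111 6 [ 434.5 -239.1  111.4] px mid [298. 230.] pred [297.5 228.9]
top 119 4 [ 433.4 -236.   118.3] px mid [297.5 229. ] pred [297.7 227.8]
top 127 5 [ 433.4 -241.3  127.6] px mid [299. 228.] pred [297.8 226.7]
```

View pics/m4.png

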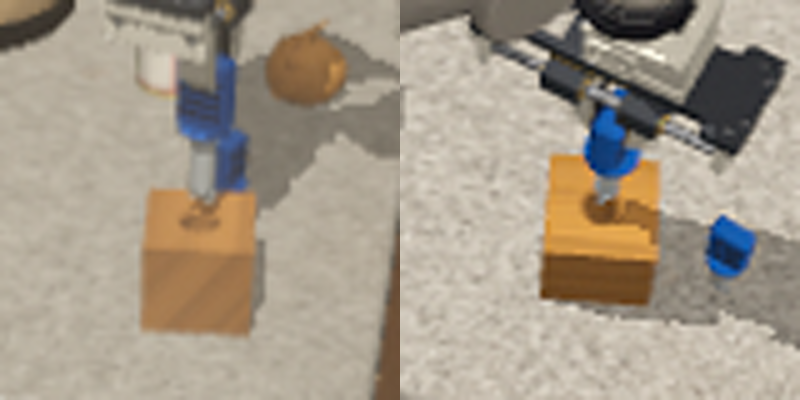

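Both panels show the key upright with its tip above the hole: the hole is at (200,220) in the side panel and (603,210) in the top panel. I'll lower it.

```bash
python3 -m crank '[[[0,0,0,0.4,0],[0,0,0,1.2,0],[0,0,0,2.2,0],[0,0,0,3.3,0],[0,0,0,4.4,0],[0,0,0,5.5,0],[0,0,0,6.5,0],[0,0,0,7.2,0],[0,0,0,7.6,0],[0,0,0,7.75,0]]]'; python3 -m crank '[[[0.5,0,0,0,0],[1,0,0,0,0],[1,0,0,0,0],[1,0,0,0,0],[1,0,0,0,0],[1,0,0,0,0],[1,0,0,0,0],[1,0,0,0,0],[1,0,0,0,0],[1,0,0,0,0]]]'; python3 -m crank '[[[1,0,0,-0.4,0],[1,0,0,-1.2,0],[1,0,0,-2.4,0],[1,0,0,-4,0],[1,0,0,-6,0],[1,0,0,-8,0],[1,0,0,-10,0],[1,0,0,-11.5,0],[1,0,0,-11.8,0],[1,0,0,-11.8,0]]]'
python3 - <<'E'
from h import *
a=[437.73,-235.74,167-77.5+118,162.57];b=(400,-50,a[2],130);print(a,shift(a,b))
p,d=bot.capture("side");H=hsv(p);C=cloud("side",d)
blue=(H[...,0]>95)&(H[...,0]<135)&(H[...,1]>90)&(C[...,1]>-290)&(C[...,1]<-180)
P=C[blue];print(len(P),P.min(0).round(),P.max(0).round(),np.median(P,0))
t=P[P[:,2]>128];print("top",t.mean(0).round(1))
E
```

```text
time: 20.55
tool_pos: [437.7, -235.7, 89.1]
tcp_rot: [3.141, -0.0, 2.837]
contact_force: [-0.9, -0.3, -0.4]
grip_width: 21.9
finger_force: 29.8
time: 21.55
tool_pos: [437.8, -235.8, 89.5]
tcp_rot: [3.141, -0.0, 2.837]
contact_force: [0.3, 0.0, 0.2]
grip_width: 91.3
finger_force: 0.0
time: 22.55
tool_pos: [437.9, -235.8, 208.0]
tcp_rot: [-3.141, 0.001, 2.837]
contact_force: [-0.8, -0.2, 0.4]
grip_width: 91.8
finger_force: 0.0
[437.73, -235.74, 207.5, 162.57] [ 9.16 16.59 -0.   32.57]
151 [ 419. -249.   75.] [ 456. -216.  136.] [ 436.31167526 -227.47466571  110.71788837]
top [ 438.2 -232.9  131.1]
```

```bash
python3 -m crank '[[[1,0.4,0.8,0,1.5],[1,1.4,2.5,0,5],[1,2.7,4.9,0,9.5],[1,4.1,7.4,0,14.5],[1,5.5,10,0,19.5],[1,6.8,12.4,0,24],[1,7.9,14.3,0,28],[1,8.7,15.7,0,31],[1,9.1,16.4,0,32.3],[1,9.2,16.6,0,32.6]]]'
python3 - <<'E'
from h import *
a=after([437.73,-235.74,207.5,162.57],(9.2,16.6,0,32.6));b=(446,60,120,96.9);print(a,shift(a,b))
E
```

```text
time: 23.6
tool_pos: [399.0, -48.9, 206.8]
tcp_rot: [-3.141, -0.002, 2.269]
contact_force: [-0.6, -0.8, -0.2]
grip_width: 91.6
finger_force: 0.0
[np.float64(399.68), np.float64(-49.8), 207.5, 129.97] [ 5.44 10.6   8.75 33.07]
```

```bash
python3 -m crank '[[[1,0.2,0.5,0.2,1.5],[1,0.8,1.6,0.9,5],[1,1.6,3.1,2.1,9.5],[1,2.4,4.7,3.6,14.5],[1,3.2,6.3,5.2,19.5],[1,4,7.8,6.6,24],[1,4.6,9.1,7.7,28],[1,5.1,10,8.4,31],[1,5.3,10.5,8.7,32.6],[1,5.4,10.6,8.75,33.1]]]'
python3 - <<'E'
from h import *
a=after([399.68,-49.8,207.5,129.97],(5.4,10.6,8.75,33.1));o=bot.get_obs();print(a,o["tool_pos"],shift(a,(446,60,65.2,96.9)))
w=[]
for n in("side","top"):
    p,d=bot.capture(n); g=proj(n,[[446,60,90]])[0];u,v=g.round().astype(int); w.append(cv2.resize(p[v-40:v+40,u-40:u+40],None,fx=5,fy=5,interpolation=2))
cv2.imwrite("pics/m5.png",np.hstack(w)[:,:,::-1])
E
```

```text
time: 24.6
tool_pos: [446.0, 59.8, 118.9]
tcp_rot: [-3.14, -0.0, 1.691]
contact_force: [0.4, -1.2, 0.2]
grip_width: 91.6
finger_force: 0.0
[np.float64(446.23), np.float64(59.68), 120.0, 96.87] [446.0047291   59.75295493 118.93094015] [ 0.03 -0.02  5.48 -0.03]
```

View pics/m5.png

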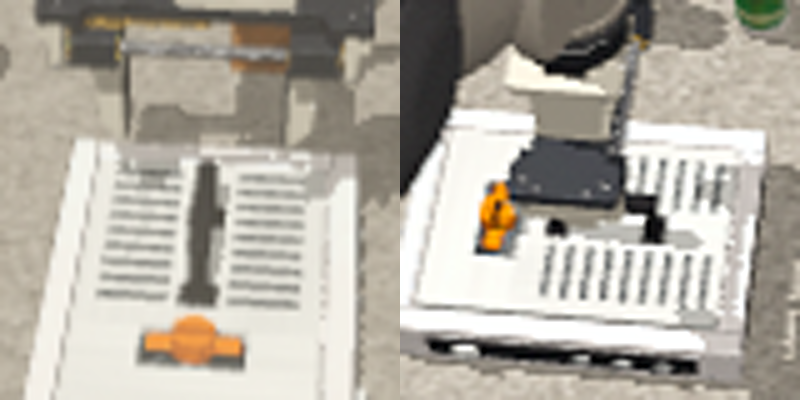

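The fingers at (130,100) and (285,100) straddle the handle bar at (207,230), and the wings lie along the hole. I'll descend and grip.

```bash
python3 -m crank '[[[1,0,0,0.4,0],[1,0,0,1.2,0],[1,0,0,2.1,0],[1,0,0,3,0],[1,0,0,3.9,0],[1,0,0,4.6,0],[1,0,0,5.1,0],[1,0,0,5.4,0],[1,0,0,5.5,0],[1,0,0,5.5,0]]]'; python3 -m crank '[[[0,0,0,0,0],[0,0,0,0,0],[0,0,0,0,0],[0,0,0,0,0],[0,0,0,0,0],[0,0,0,0,0],[0,0,0,0,0],[0,0,0,0,0],[0,0,0,0,0],[0,0,0,0,0]]]'; python3 -m crank '[[[0,0,0,-0.1,0],[0,0,0,-0.2,0],[0,0,0,-0.3,0],[0,0,0,-0.4,0],[0,0,0,-0.5,0],[0,0,0,-0.6,0],[0,0,0,-0.7,0],[0,0,0,-0.8,0],[0,0,0,-0.9,0],[0,0,0,-1,0]]]'; python3 -c "
from plant import bot
o=bot.get_obs();print(o['contact_force'],o['moment'])"
```

```text
time: 25.7
tool_pos: [446.4, 59.7, 65.1]
tcp_rot: [3.141, -0.0, 1.691]
contact_force: [0.7, -0.3, -0.4]
grip_width: 92.0
finger_force: 0.0
time: 26.7
tool_pos: [446.3, 59.7, 65.0]
tcp_rot: [3.142, -0.0, 1.691]
contact_force: [-0.0, 0.2, 0.1]
grip_width: 15.9
finger_force: 0.9
time: 27.7
tool_pos: [446.3, 59.7, 75.1]
tcp_rot: [3.142, -0.0, 1.691]
contact_force: [-0.2, -1.0, -0.2]
grip_width: 0.4
finger_force: 0.0
[-0.19286393 -1.01754435 -0.19773875] [-0.07322551  0.04767391  0.01237513]
```

The gripper closed to 0.4 mm, so it has no hold on the bar. I'll look before moving again.

Run:
```python
from h import *
w=[]
for n in("side","top"):
    p,d=bot.capture(n);np.savez(n+"6.npz",p=p,d=d); g=proj(n,[[446,60,75]])[0];u,v=g.round().astype(int);print(n,u,v); w.append(cv2.resize(p[v-40:v+40,u-40:u+40],None,fx=5,fy=5,interpolation=2))
cv2.imwrite("pics/m6.png",np.hstack(w)[:,:,::-1]);o=bot.get_obs();print(o["grip_width"],o["finger_force"])
```

```text
side 279 245
top 217 217
0.6686241369339043 0.0
```

View pics/m6.png

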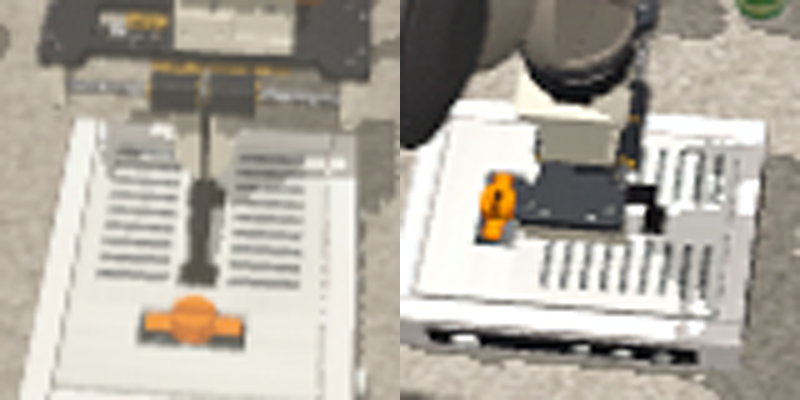

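Run:
```python
from h import *
for n in("side","top"):
    print(n,"bar pred ends/centre",proj(n,[[441,101.5,91],[446,60,91],[451,18.5,91]]).round(1).tolist(),"tcp",proj(n,[[446.3,59.7,75]]).round(1).tolist())
    for k in("0","6"):
        z=np.load(n+k+".npz");p,d=z["p"],z["d"];H=hsv(p);C=cloud(n,d)
        m=(H[...,2]<105)&(C[...,2]>75)&(C[...,2]<98)&(abs(C[...,0]-446)<25)&(C[...,1]>-20)&(C[...,1]<130)
        uv=np.argwhere(m)[:,::-1]
        if len(uv): P=C[m];print(k,len(uv),uv.min(0),uv.max(0),P.mean(0).round(1),P.min(0).round(1),P.max(0).round(1))
z=np.load("side6.npz");C=cloud("side",z["d"])
for v in range(222,264,2): print(v,[(C[v,u].round().astype(int).tolist(),int(z["p"][v,u].mean())) for u in (278,280)])
```

```text
side bar pred ends/centre [[278.0, 250.2], [279.1, 241.0], [280.1, 232.3]] tcp [[279.0, 244.9]]
0 68 [277 234] [281 254] [443.5  68.9  89. ] [435.5  25.3  75.4] [452.6 101.8  94.1]
6 49 [277 241] [281 254] [441.7  83.1  88.1] [435.3  53.7  77.1] [449.1 103.7  92.4]
top bar pred ends/centre [[205.5, 213.6], [216.9, 214.5], [228.3, 215.4]] tcp [[217.4, 216.6]]
0 88 [206 212] [228 218] [446.1  61.7  88.7] [435.4  21.6  75.1] [457.8  99.7  97.8]
6 24 [222 214] [228 218] [450.   30.3  86.7] [443.3  19.9  76.4] [459.7  42.4  95.7]
222 [([444, 92, 189], 108), ([438, 90, 189], 121)]
224 [([443, 95, 185], 96), ([437, 95, 186], 100)]
226 [([444, 89, 173], 93), ([437, 93, 177], 78)]
228 [([448, 71, 150], 138), ([442, 68, 149], 86)]
230 [([448, 69, 141], 138), ([442, 67, 141], 82)]
232 [([448, 69, 134], 188), ([443, 65, 131], 88)]
234 [([447, 73, 129], 188), ([442, 66, 124], 100)]
236 [([448, 69, 118], 187), ([442, 67, 117], 128)]
238 [([448, 67, 109], 189), ([442, 69, 111], 129)]
240 [([448, 67, 100], 169), ([442, 69, 103], 121)]
242 [([448, 65, 91], 81), ([443, 63, 90], 81)]
244 [([446, 75, 92], 83), ([441, 71, 89], 82)]
246 [([445, 85, 92], 83), ([439, 81, 90], 82)]
248 [([443, 93, 92], 84), ([437, 90, 90], 81)]
250 [([442, 100, 90], 89), ([436, 99, 90], 81)]
252 [([442, 97, 80], 82), ([436, 98, 82], 99)]
254 [([441, 103, 77], 80), ([436, 97, 73], 114)]
256 [([441, 101, 67], 82), ([436, 94, 62], 114)]
258 [([441, 101, 59], 82), ([436, 97, 56], 82)]
260 [([441, 99, 49], 85), ([435, 99, 50], 85)]
262 [([440, 103, 45], 182), ([434, 105, 48], 167)]
```

```bash
python3 -m crank '[[[0,0,0,-0.5,0],[0,0,0,-1.5,0],[0,0,0,-2.5,0],[0,0,0,-3.5,0],[0,0,0,-4.2,0],[0,0,0,-4.5,0],[0,0,0,-4.5,0],[0,0,0,-4.5,0],[0,0,0,-4.5,0],[0,0,0,-4.5,0]]]'
python3 - <<'E'
from h import *
for n in("side","top"):
    p,d=bot.capture(n);np.savez(n+"7.npz",p=p,d=d);C=cloud(n,d)
    m=(abs(C[...,0]-446)<45)&(abs(C[...,1]-60)<40)&(C[...,2]>96)&(C[...,2]<200)
    P=C[m];uv=np.argwhere(m)[:,::-1];print(n,len(P),"lowest z",np.sort(P[:,2])[:8].round(),"at",P[np.argsort(P[:,2])[:4]].round().tolist(), "px",uv.max(0),"pred tip",proj(n,[bot.get_obs()["tool_pos"]]).round(1))
    H=hsv(p);m=(H[...,2]<105)&(C[...,2]>75)&(C[...,2]<98)&(abs(C[...,0]-446)<25)&(C[...,1]>-20)&(C[...,1]<130)
    P=C[m];print(P.mean(0).round(1),np.argwhere(m).min(0)[::-1],np.argwhere(m).max(0)[::-1])
E
```

```text
time: 28.8
tool_pos: [446.0, 59.6, 119.7]
tcp_rot: [-3.141, -0.0, 1.691]
contact_force: [0.4, -0.1, -0.6]
grip_width: 0.1
finger_force: 0.0
side 155 lowest z [145. 148. 149. 149. 150. 150. 151. 151.] at [[448.0, 69.0, 145.0], [451.0, 69.0, 148.0], [438.0, 72.0, 149.0], [445.0, 69.0, 149.0]] px [286 229] pred tip [[279.2 233.7]]
[443.3  70.4  89.4] [277 234] [281 254]
top 2 lowest z [ 98. 158.] at [[446.0, 29.0, 98.0], [452.0, 48.0, 158.0]] px [225 215] pred tip [[216.3 210.4]]
[448.8  30.5  88.3] [222 214] [228 218]
```

Run:
```python
from h import *
z=np.load("side2.npz");p=z["p"];C=cloud("side",z["d"])   # tcp 436.4,141.5,164.8, width 22
print("pred tip row",proj("side",[[436.4,141.5,164.8]]).round(1))
for v in range(222,246,1): print(v,[(u,C[v,u].round().astype(int).tolist(),p[v,u].tolist()) for u in (270,273,276,279,282)])
z=np.load("side7.npz");p=z["p"];C=cloud("side",z["d"])
print("now")
for v in range(222,240,1): print(v,[(u,C[v,u].round().astype(int).tolist(),p[v,u].tolist()) for u in (276,278,280,282)])
z=np.load("side1.npz");C=cloud("side",z["d"]);m=(abs(C[...,0]-438)<70)&(abs(C[...,1]+236)<70)&(C[...,2]>140)&(C[...,2]<230);P=C[m];print("open 179:",P[np.argsort(P[:,2])[:10]].round().tolist())
```

```text
pred tip row [[277.  240.1]]
222 [(270, [445, 191, 265], [87, 84, 80]), (273, [439, 185, 262], [108, 104, 95]), (276, [497, -146, -1], [166, 158, 144]), (279, [487, -149, -2], [179, 171, 155]), (282, [424, 138, 228], [73, 70, 65])]
223 [(270, [446, 190, 261], [114, 109, 99]), (273, [444, 161, 239], [150, 144, 128]), (276, [496, -139, -1], [160, 154, 151]), (279, [485, -139, 1], [188, 181, 166]), (282, [424, 138, 225], [75, 71, 66])]
224 [(270, [451, 165, 237], [152, 145, 130]), (273, [444, 159, 234], [153, 146, 131]), (276, [444, 121, 205], [80, 103, 152]), (279, [484, -137, -2], [175, 170, 165]), (282, [423, 141, 223], [75, 71, 66])]
225 [(270, [451, 165, 234], [152, 145, 130]), (273, [444, 159, 231], [152, 145, 129]), (276, [443, 127, 206], [81, 104, 153]), (279, [434, 126, 207], [119, 133, 160]), (282, [423, 140, 220], [77, 73, 65])]
226 [(270, [451, 165, 231], [166, 159, 142]), (273, [444, 158, 226], [152, 146, 130]), (276, [441, 132, 207], [84, 107, 154]), (279, [433, 130, 207], [79, 106, 159]), (282, [423, 139, 215], [76, 74, 66])]
227 [(270, [451, 165, 227], [195, 187, 169]), 
[... 6329 characters left out ...]
, [240, 237, 228]), (278, [453, 41, 90], [126, 123, 114]), (280, [447, 41, 91], [86, 82, 75]), (282, [450, -13, 46], [125, 123, 113])]
238 [(276, [469, -4, 46], [238, 235, 226]), (278, [452, 48, 92], [123, 120, 111]), (280, [446, 46, 91], [88, 84, 78]), (282, [450, -12, 42], [144, 142, 132])]
239 [(276, [468, 0, 45], [238, 236, 227]), (278, [451, 52, 91], [107, 104, 95]), (280, [445, 51, 92], [86, 82, 75]), (282, [448, -4, 45], [145, 142, 132])]
open 179: [[463.0, -196.0, 204.0], [420.0, -283.0, 205.0], [416.0, -281.0, 206.0], [448.0, -188.0, 207.0], [423.0, -279.0, 207.0], [428.0, -286.0, 207.0], [441.0, -188.0, 207.0], [431.0, -284.0, 208.0], [458.0, -191.0, 208.0], [441.0, -192.0, 209.0]]
```

The depth shows that the real fingertips sit about 25 mm above the reported TCP, both open (204 vs 179) and closed (145 vs 120). The fingers therefore closed above the bar without touching it. I'll reopen, go down in stages and check the tip height.

```bash
python3 -m crank '[[[1,0,0,0,0],[1,0,0,0,0],[1,0,0,0,0],[1,0,0,0,0],[1,0,0,0,0],[1,0,0,0,0],[1,0,0,0,0],[1,0,0,0,0],[1,0,0,0,0],[1,0,0,0,0]]]'; python3 -m crank '[[[1,0,0,0.5,0],[1,0,0,1.5,0],[1,0,0,2.6,0],[1,0,0,3.7,0],[1,0,0,4.8,0],[1,0,0,5.6,0],[1,0,0,6.2,0],[1,0,0,6.4,0],[1,0,0,6.5,0],[1,0,0,6.5,0]]]'
python3 - <<'E'
from h import *
p,d=bot.capture("side");C=cloud("side",d)
for s in(1,-1):
    m=(abs(C[...,0]-446-s*50)<14)&(abs(C[...,1]-60)<25)&(C[...,2]>54)&(C[...,2]<140);P=C[m];print(s,len(P),P[np.argsort(P[:,2])[:8]].round().tolist())
E
```

```text
time: 29.9
tool_pos: [446.3, 59.7, 120.0]
tcp_rot: [3.142, -0.0, 1.691]
contact_force: [1.1, 1.1, 0.3]
grip_width: 76.0
finger_force: 0.0
time: 30.9
tool_pos: [446.5, 59.7, 55.2]
tcp_rot: [3.141, -0.0, 1.691]
contact_force: [-0.9, 0.3, -0.3]
grip_width: 91.5
finger_force: 0.0
1 76 [[490.0, 76.0, 84.0], [492.0, 78.0, 86.0], [499.0, 76.0, 87.0], [490.0, 75.0, 88.0], [496.0, 76.0, 88.0], [493.0, 76.0, 88.0], [491.0, 71.0, 88.0], [493.0, 74.0, 90.0]]
-1 64 [[393.0, 61.0, 81.0], [396.0, 64.0, 83.0], [396.0, 61.0, 85.0], [390.0, 62.0, 87.0], [393.0, 63.0, 87.0], [388.0, 60.0, 90.0], [396.0, 63.0, 91.0], [384.0, 61.0, 91.0]]
```

```bash
python3 -m crank '[[[1,0,0,0.3,0],[1,0,0,0.7,0],[1,0,0,1.1,0],[1,0,0,1.4,0],[1,0,0,1.6,0],[1,0,0,1.6,0],[0,0,0,1.6,0],[0,0,0,1.6,0],[0,0,0,1.6,0],[0,0,0,1.6,0]]]'; python3 -m crank '[[[0,0,0,0,0],[0,0,0,0,0],[0,0,0,0,0],[0,0,0,0,0],[0,0,0,0,0],[0,0,0,0,0],[0,0,0,0,0],[0,0,0,0,0],[0,0,0,0,0],[0,0,0,0,0]]]'; python3 -c "
from plant import bot
o=bot.get_obs();print(o['contact_force'],o['moment'])"
```

```text
time: 31.95
tool_pos: [446.4, 59.6, 39.1]
tcp_rot: [3.141, -0.0, 1.691]
contact_force: [0.7, -0.8, -0.5]
grip_width: 64.6
finger_force: 0.0
time: 32.95
tool_pos: [446.6, 59.7, 39.1]
tcp_rot: [3.141, -0.0, 1.691]
contact_force: [2.1, 0.4, -1.3]
grip_width: 13.7
finger_force: 30.0
[ 2.07886572  0.3762944  -1.29997245] [-0.03717096 -0.26590448 -0.02701176]
```

```bash
python3 -m crank '[[[0,0,0,-0.1,0],[0,0,0,-0.3,0],[0,0,0,-0.5,0],[0,0,0,-0.7,0],[0,0,0,-0.9,0],[0,0,0,-1.1,0],[0,0,0,-1.3,0],[0,0,0,-1.5,0],[0,0,0,-1.5,0],[0,0,0,-1.5,0]]]'
```

```text
time: 33.95
tool_pos: [446.3, 59.7, 54.1]
tcp_rot: [3.141, -0.0, 1.691]
contact_force: [0.3, -0.3, -5.3]
grip_width: 14.0
finger_force: 30.0
```

```bash
python3 -m crank '[[[0,0,0,-0.4,0],[0,0,0,-1.3,0],[0,0,0,-2.7,0],[0,0,0,-4.4,0],[0,0,0,-6.3,0],[0,0,0,-8.2,0],[0,0,0,-9.9,0],[0,0,0,-11.3,0],[0,0,0,-12.2,0],[0,0,0,-12.5,0]]]'; python3 -m crank '[[[0,0,0,0,0],[0,0,0,0,0],[0,0,0,0,0],[0,0,0,0,0],[0,0,0,0,0],[0,0,0,0,0],[0,0,0,0,0],[0,0,0,0,0],[0,0,0,0,0],[0,0,0,0,0]]]'
python3 - <<'E'
from h import *
w=[]
for n in("side","top"):
    p,d=bot.capture(n);C=cloud(n,d)
    w.append(cv2.resize(p[120:320,170:370],(400,400),interpolation=2))
    m=(abs(C[...,0]-446)<100)&(abs(C[...,1]-80)<130)&(C[...,2]>155)&(C[...,2]<215)
    P=C[m]
    for _ in range(4):
        A=np.c_[P[:,:2]-[446,80],np.ones(len(P))];c=np.linalg.lstsq(A,P[:,2],rcond=None)[0];r=P[:,2]-A@c;P=P[abs(r)<6]
    print(n,len(P),"tilt deg",np.degrees(c[:2]).round(2),"top z",c[2].round(1),P.mean(0).round(1))
cv2.imwrite("pics/m8.png",np.hstack(w)[:,:,::-1]); o=bot.get_obs(); print(o["contact_force"],o["moment"],o["dq"].round(3))
E
```

```text
time: 34.95
tool_pos: [446.6, 59.7, 180.2]
tcp_rot: [3.14, 0.0, 1.691]
contact_force: [0.8, 0.3, -5.2]
grip_width: 13.6
finger_force: 30.0
time: 35.95
tool_pos: [446.3, 59.7, 179.0]
tcp_rot: [3.141, -0.0, 1.691]
contact_force: [-0.3, 0.2, -6.3]
grip_width: 13.4
finger_force: 30.0
side 2169 tilt deg [-0.03 -0.33] top z 185.7 [439.3  99.2 185.6]
top 1279 tilt deg [ 0.02 -0.25] top z 185.6 [430.8  53.6 185.7]
[-0.58670292  0.5862255  -5.6705733 ] [-0.08510227  0.13686972 -0.00783835] [-0.    -0.001  0.    -0.    -0.002  0.   ]
```

View pics/m8.png

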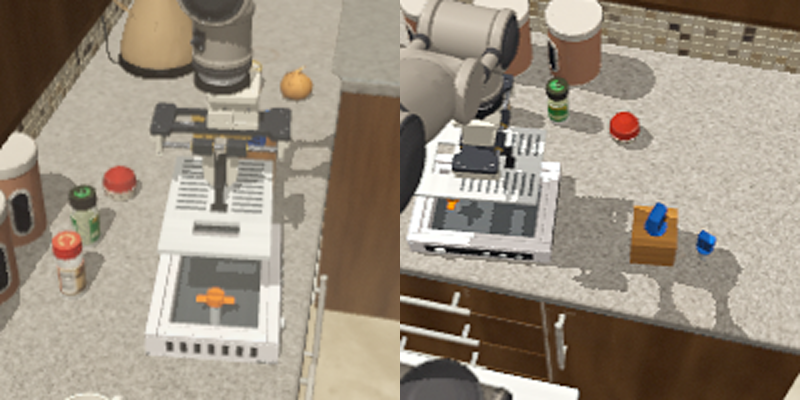

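The pictures show the filter hanging level (tilt about 0.3°), its top at z=186 mm (14 cm above its seat), over the extractor. The screw is unlocked, and the key stands upright in its stand at (655,222).

```bash
python3 -c "
from plant import bot
print(bot.close_job())"
```

```text
the job is handed in; nothing more can be done
None
```

The job is handed in at about 36 s: the screw is turned to its stop (side-view angle 7.1° against 6.9° expected), the key is upright in its stand, and the filter is held level and still 14 cm above its seat over the extractor; the first grip closed above the handle because the fingertips sit about 25 mm above the reported TCP, so I gripped again lower.

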